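Seat the cassette carousel on the incubator's locating pin and start it

TASK

The cassette carousel of the small white incubator is not home: it lies tilted on the locating pin. Using the fingertips only, push it round by one of its upright ribs until the notch in its rim drops over the pin, press its hub straight down until it is fully seated, and only then press the start button all the way in and let it go. The carousel is only touched, never lifted, and the things standing round the incubator stay where they are.

Things in the scene. Friction and masses are not known exactly. Their poses are not given: they have to be found in the camera images.
- incubator: White box-shaped benchtop incubator, 226 x 226 mm, flat top 46 mm above the desk, fixed. Origin: centre of its underside at desk level, on the spindle axis; z up, x to its back: its front (dark display window, locating pin) looks to -x. Equipment up to 0.26 m high stands on the desk to its left and behind it: cross there above 0.3 m.
- seat (a point): Centre of the round steel seat on top of the incubator, 140 mm across, 52 mm above the desk, where the carousel's plate must come to lie. An upright spindle 17 mm thick, on which the carousel turns, stands 17 mm high on it.
- bush (a joint): Stiff black bush round the spindle, under the carousel's hub. 0: up, its top 5 mm above the seat, carrying the hub; 0.005: down, flush. It holds still under the carousel's weight, slides down when the hub is pressed with about 9 N more (10 to 15 N is plenty), and stays down.
- carousel: Loose white disc, 188 mm across, plate 6 mm thick, 0.2 to 0.4 kg, three test cassettes clipped in its four bays (tops 10 mm above the origin). Origin: centre of the plate's underside; z up; rim notch on its -x. Turns freely either way; its yaw equals the incubator's when the notch is on the pin. Underside level and 57 mm above the desk when dropped over the pin, 52 mm when seated.
- rib_0 (a point): Top of the carousel's upright rib on its +x side, at mid length, 50 mm from the axis, 30 mm above the carousel's origin. Equal ribs stand on its +y, -x and -y: radial, 6 mm thick, 28 to 72 mm from the axis, 24 mm high above the plate. Any of them may be pushed sideways, above the cassettes.
- notch (a point): Centre of the carousel's rim notch, 87 mm from the carousel's axis, at half the plate's thickness. The notch runs in from the rim for 14 mm, 13 mm wide at the rim and 11 mm at its bottom, lined with steel on both sides. Moves with the carousel.
- pin (a point): Inner end of the locating pin, on the pin's axis, 87 mm in front (-x) of the spindle, 58 mm above the desk: a fixed level steel pin, 8 mm thick, top at 62 mm, pointing at the spindle out of a small grey block at the incubator's front edge. Under the carousel's rim until the notch comes to it; then the carousel drops and cannot turn on.
- hub_top (a point): Centre of the flat top of the carousel's hub, the place to press; 78 mm above the desk when seated, 83 mm when only dropped over the pin.
- start_top (a point): Centre of the top of the start button, a round black push button 20 mm across in a grey collar 36 mm across, on the incubator's top at its front right corner; its top is 67 mm above the desk, x and y -90 mm in the incubator's frame.
- start (a joint): Travel of the start button in m: 0 out, 0.005 fully in; a spring of 1.5 to 5 N pushes it out again.
- strip_box: Bystander: blue and white carton of test strips, 62 x 119 x 56 mm, in front of the incubator, right half; origin at the centre of its underside.
- dropper_red: Bystander: dropper bottle with red cap, 25 mm across, 74 mm high, standing to the right of the incubator; origin at its foot.
- dropper_blue: Bystander: dropper bottle with blue cap, 25 mm across, 74 mm high, standing to the right of the incubator; origin at its foot.
- cap_dish: Bystander: low round clear dish of caps, 90 mm across, 14 mm high, to the right of the incubator; origin at the centre of its underside.
- spare_cassette: Bystander: white test cassette, 70 x 22 x 6 mm, lying on the desk behind the incubator; origin at the centre of its underside.
- reagent_bottle: Bystander: white buffer bottle, 65 mm across, 164 mm high, standing to the left of the incubator, towards the back; origin at its foot.

How it is judged:
By the outcome, as a careful person would: the job done as asked, in the order asked, and still so for the second after the job is handed in, with the robot touching nothing.
It also fails if it takes over 58 s, if anything falls off the work surface, if the arm or the gripper's body presses on something with over 40 N, if the wrist force passes 120 N, or if a joint passes its speed limit or range.

ROBOT

A 6-joint arm with a two-finger parallel gripper is mounted at the origin on a cart in front of the work surface, level with it; the furniture and walls round the work are solid. World frame = base frame: x ahead of the robot, y to its left, z up, the work surface at z = 0. Lengths are in m, angles in rad, forces in N, time in s.
With the tool pointing down it reaches from about 0.35 to 0.725 m from the base axis. Payload 6 kg.
Tool frame: the origin (TCP) lies at the very end of the fingers, on their centre line; the grasp point (between the pads) lies 19 mm behind it; z points along the fingers, y is the line along which they close (so a half turn about z gives the same grasp; the last joint's range is limited). The gripper opens to 85 mm and grips with 20 to 120 N. Pads are 22 mm wide; open, the fingers measure 114 mm over their backs; the gripper's body (76 mm by 85 mm) begins 54 mm behind the grasp point. The pads swing forward as they close: fully open they stand 13 mm farther back than shut.
Start: joints at [-0.964, 0.04, 0.085, 0, -1.615, -0.334], TCP at [0.162, -0.578, 0.203] pointing down, gripper open.
Joint ranges: [-2.56, 2.56], [-1.29, 2.01], [-1.08, 1.49], [-3.29, 1.98], [-2.81, -0.18], [-2.99, 2.99]. Speed limits (rad/s): [2.57, 2.57, 3.01, 3.14, 3.14, 3.14].

INTERFACE

Orientations are given as a 3x3 rotation matrix whose columns are the frame's x, y, z axes.
In Python, from bench import sense, eyes, bot, finder gives the robot as it stands. The module is installed in compiled form; this text tells all that it offers.
- The arm moves only by the tool step_arm, never from a script. Its argument "increments" is a list of rows, each a list of 5 numbers: the finger opening in cm, from 0 to 8.54, then the shift along the tool's x, y, z in cm, then the turn about the tool's z in degrees. A call has 1 to 12 rows; each row shifts and turns the commanded pose from where the row before left it, along the tool's axes as they then stand; what a row does not reach is not made up. A row lasts 1/8 s, in which the tool goes at most 62.5 mm and 10.7 degrees, less where a joint would pass 70% of its speed; a pose out of reach is approached as far as the arm can. A call with a gripper value outside its range is refused whole. The fingers move at their own pace and stop on an object; "squeeze" is the grip in N (left out, the last holds). Time passes only in rows, so rows that do not move let the fingers close. It gives the time, the measured TCP pose, the force, the opening and the grip force at its end, in the units of the state.
- sense(): the state, without advancing time (a new reading comes with each control period).
- eyes.get_image(name): name is "scene" or "side" or "wrist"; returns a dict with "pixels" (384x512x3 uint8, red, green, blue), "depth" (384x512 float32, m along the optical axis (not along the pixel's ray), 0 where there is no reading), "mtx" (3x3 intrinsics, pixels), "k1" (the pictures are not rectified: a ray, as slopes to the right and down, at radius r is drawn at 1 + k1 r^2 times it, then the intrinsics apply), "rvec" (rotation vector, rad) and "tvec" (3), from world to camera coordinates, as OpenCV has them; the wrist camera has in their place "mount" (4x4, takes a point from camera to tool coordinates, whose origin is the TCP and whose axes are the flange's). Camera axes: x right, y down, z forward; pixel columns grow to the right and rows downward; lengths in m; the calibration is good to about 2 mm. A picture is of the moment at which its call begins: read the wrist's pose just before it.
- bot.close_job(): hands the job in; it is judged then, once.
Trained networks look in the newest picture that a camera, given by its name, has taken for a name from the list of things; names that differ only in an ending like _2 or _b are one class to them, and where a whole thing is asked for, a point or a joint stands for the part that bears it (a point fixed in the world has none). Each returns a list of dicts, best first, with "conf" (0 to 1); they miss things now and then, are a little off and sometimes report something else, mostly with a low value. They report only what shows in the picture. A call takes as long as a camera call.
- finder.cut_out(target, camera): "region" (384x512 bool, what is visible of it) and "centre" ([row, column] in pixels, amid what is visible of it).
The state is a dict: "t": time; "qpos": joint angles; "qvel": joint speeds; "effort": joint torques, N m; "ee_pos": TCP position; "tool_rot": TCP orientation; "wrist_force": force on the tool from outside, world axes, zero at the start; "wrist_torque": the same for the moment, N m; "finger_gap": finger opening in m; "gripper_force": force on a finger pad.
Only numpy, scipy, OpenCV 4.12 (cv2) and the standard library are available. Lean on these libraries where they do the work, as an engineer would, in place of code of your own. Each camera call takes 0.05 s, during which the arm holds its last target. There are 200 camera calls.

## Working session

There is one attempt and no reset: what is moved stays moved. The work goes in short steps, Python scripts to look and compute and a tool call to move; the robot and the scene stay as the last step left them, time stands still between calls to the robot, and variables do not carry over. Pictures are saved under pics/ and viewed, at most 10 in all, crops included, and the job is handed in when it is done.

Besides the shell and the picture viewer there is one more tool, called as name(argument=value, ...), one argument or row to a line, values as JSON. step_arm: Moves the arm, as the interface text tells. Its arguments: {"type":"object","properties":{"increments":{"type":"array"},"squeeze":{"type":"number"}},"required":["increments"]}

```bash
mkdir -p pics; cat > h.py <<'E'
import numpy as np, cv2
from bench import sense, eyes, bot, finder
def cam(name):
    s=sense(); im=eyes.get_image(name)
    if 'rvec' in im:
        R=cv2.Rodrigues(np.array(im['rvec'],float))[0]; t=np.array(im['tvec'],float).ravel()
        im['R']=R.T; im['o']=-R.T@t
    else:
        M=np.array(im['mount']); Rt=np.array(s['tool_rot']); p=np.array(s['ee_pos'])
        im['R']=Rt@M[:3,:3]; im['o']=Rt@M[:3,3]+p
    return im
def ray(im,rc):
    K=np.array(im['mtx'],float); d=np.array([im['k1'],0,0,0],float)
    uv=cv2.undistortPoints(np.array([[[rc[1],rc[0]]]],float),K,d)[0,0]
    return im['R']@np.array([uv[0],uv[1],1])
def atz(im,rc,z):
    r=ray(im,rc); return im['o']+r*(z-im['o'][2])/r[2]
def dep(im,rc):
    return im['o']+ray(im,rc)*float(im['depth'][int(round(rc[0])),int(round(rc[1]))])
def cloud(im,mask=None):
    h,w=im['depth'].shape; ok=im['depth']>0
    if mask is not None: ok&=mask
    r,c=np.nonzero(ok)
    K=np.array(im['mtx'],float); d=np.array([im['k1'],0,0,0],float)
    uv=cv2.undistortPoints(np.stack([c,r],1)[:,None].astype(float),K,d)[:,0]
    z=im['depth'][r,c]
    return (np.c_[uv,np.ones(len(uv))]*z[:,None])@im['R'].T+im['o'], r,c
def save(im,f): cv2.imwrite('pics/'+f,im['pixels'][:,:,::-1])
E
python3 - <<'E'
from h import *
np.set_printoptions(precision=4,suppress=True)
s=sense(); print(s['t'],s['ee_pos'],s['tool_rot'],s['finger_gap'])
ims=[]
for n in ['scene','side']:
    im=cam(n); ims.append(im['pixels'])
    print(n,im['o'],im['R'][:,2])
    for t in ['incubator','carousel','start_top','rib_0','notch','pin','hub_top','seat','strip_box','dropper_red','dropper_blue','reagent_bottle','cap_dish']:
        try:
            for q in finder.cut_out(t,n)[:1]:
                P,_,_=cloud(im,q['region'])
                print(t,round(q['conf'],2),np.round(q['centre']),q['region'].sum(),np.median(P,0) if len(P) else None, P.min(0) if len(P) else '',P.max(0) if len(P) else '')
        except Exception as e: print(t,e)
cv2.imwrite('pics/a.png',cv2.resize(np.vstack(ims)[:,:,::-1],None,fx=.78,fy=.78))
for i,n in enumerate(['scene','side']): cv2.imwrite(f'pics/{n}0.png',ims[i][:,:,::-1])
E
```

```text
0.0 [ 0.1616 -0.5774  0.2019] [[-0.963  -0.2694 -0.0006]
 [-0.2695  0.963   0.0017]
 [ 0.0001  0.0018 -1.    ]] 0.08537766563411951
scene [ 0.1577 -0.8979  0.5384] [ 0.446   0.7276 -0.5212]
incubator 0.88 [222. 233.] 3045 [ 0.4591 -0.3026  0.0457] [ 0.3653 -0.4165  0.0001] [ 0.6858 -0.0209  0.0742]
carousel 0.72 [196. 240.] 2475 [ 0.498 -0.246  0.067] [ 0.4176 -0.3211  0.047 ] [ 0.6029 -0.1372  0.0914]
rib_0 0.44 [214. 294.] 152 [ 0.624  -0.3103  0.0066] [ 0.6047 -0.342   0.001 ] [ 0.6489 -0.2749  0.0096]
pin 0.94 [221. 237.] 3022 [ 0.4584 -0.3028  0.0457] [ 0.3653 -0.4218  0.0001] [ 0.6796 -0.0166  0.0742]
hub_top 0.89 [200. 235.] 2510 [ 0.4992 -0.2461  0.0669] [ 0.4183 -0.3211  0.0469] [ 0.6049 -0.1332  0.0914]
seat 0.78 [223. 241.] 3001 [ 0.4583 -0.3031  0.0457] [ 0.3653 -0.3741  0.0005] [ 0.6527 -0.0853  0.0696]
strip_box 0.71 [228. 175.] 1364 [ 0.3331 -0.2486  0.0559] [ 0.2873 -0.3911  0.0019] [ 0.3935 -0.0737  0.1088]
dropper_red 0.79 [240. 268.] 290 [ 0.4943 -0.3822  0.0364] [ 0.4848 -0.3891 -0.0001] [ 0.5227 -0.3465  0.0757]
dropper_blue 0.65 [245. 284.] 290 [ 0.5095 -0.4263 
[... 935 characters left out ...]
1 -0.3773 -0.0012] [ 0.6631 -0.0907  0.0766]
hub_top 0.9 [193. 239.] 3616 [ 0.5067 -0.2455  0.0664] [ 0.4137 -0.3214  0.    ] [ 0.6085 -0.0306  0.092 ]
seat 0.74 [221. 238.] 3623 [ 0.4886 -0.3081  0.0459] [ 0.3649 -0.4191 -0.0011] [ 0.6515 -0.0898  0.076 ]
strip_box 0.8 [210. 163.] 1837 [ 0.3376 -0.2501  0.0552] [ 0.275  -0.2875 -0.0001] [ 0.3915 -0.0926  0.0599]
dropper_red 0.67 [249. 245.] 289 [ 0.4961 -0.3838  0.0383] [ 0.485  -0.3894  0.0017] [ 0.5095 -0.3732  0.076 ]
reagent_bottle 0.72 [150. 288.] 1298 [ 0.6485 -0.1406  0.0988] [ 0.6215 -0.1513  0.0077] [ 0.6982 -0.0464  0.1666]
cap_dish 0.87 [256. 210.] 1062 [ 0.4189 -0.3559  0.0043] [ 0.3712 -0.4436 -0.0005] [ 0.46   -0.3199  0.0587]
```

View pics/a.png

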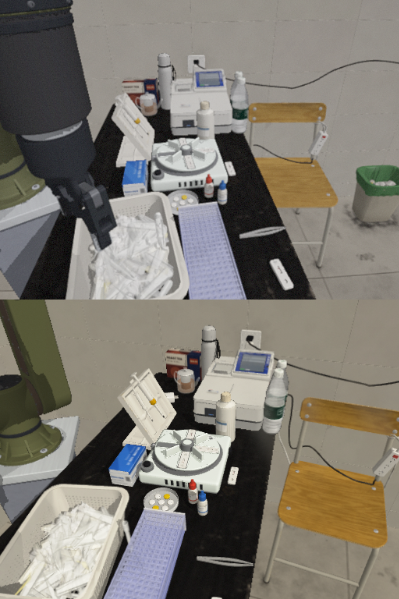

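```bash
python3 - <<'E'
from h import *
np.set_printoptions(precision=4,suppress=True)
im=cam('side')
q=finder.cut_out('incubator','side')[0]
P,r,c=cloud(im); 
m=(abs(P[:,2]-.046)<.003)&(abs(P[:,0]-.505)<.18)&(abs(P[:,1]+.245)<.18)&q['region'][r,c]
print(m.sum()); rect=cv2.minAreaRect(P[m][:,:2].astype(np.float32)); print(rect)
w=cam('wrist'); print(np.array(w['mount'])); print(w['mtx'])
from collections import Counter
# tall stuff near
for z in (.1,.2,.26):
    t=P[(P[:,2]>z)&(P[:,0]>.2)&(P[:,0]<.8)&(P[:,1]>-.5)&(P[:,1]<.3)]; print(z,t.min(0),t.max(0))
E
```

```text
2023
((0.5098029971122742, -0.22792887687683105), (0.2244485467672348, 0.22223812341690063), 65.4034423828125)
[[-0.0006 -0.9653 -0.2613  0.0659]
 [ 1.     -0.0007  0.0002  0.0002]
 [-0.0004 -0.2613  0.9653 -0.1705]
 [ 0.      0.      0.      1.    ]]
[[345.819    0.     254.5716]
 [  0.     345.819  193.9176]
 [  0.       0.       1.    ]]
0.1 [ 0.2001 -0.4999  0.1   ] [0.7999 0.2959 0.2564]
0.2 [ 0.3724 -0.0146  0.2004] [0.7238 0.2959 0.2564]Traceback (most recent call last):
  File "<stdin>", line 12, in <module>
    return umr_minimum(a, axis, None, out, keepdims, initial, where)
ValueError: zero-size array to reduction operation minimum which has no identity
```

step_arm(
  increments=[
    [0,0,0,-3.5,0],
    [0,0,0,-3.5,0],
    [0,-2,1,-4,0],
    [0,-4,2.5,-4,0],
    [0,-4.5,3,0,0],
    [0,-4.5,3,0,0],
    [0,-4.5,3,0,0],
    [0,-4.5,3,0,0],
    [0,-4.5,3,0,0],
    [0,-4.5,3,0,0],
    [0,-3,2,0,0],
    [0,0,0,0,0],
  ],
)

```text
t: 3.05
ee_pos: [0.4463, -0.2527, 0.3522]
tool_rot: [[-0.962, -0.273, -0.001], [-0.273, 0.962, 0.001], [0.001, 0.001, -1.0]]
wrist_force: [-0.8, -0.8, -0.4]
finger_gap: 0.0
gripper_force: 0.0
```

```bash
python3 - <<'E'
from h import *
np.set_printoptions(precision=4,suppress=True)
im=cam('wrist'); save(im,'w1.png')
for t in ['incubator','start_top','notch','pin','hub_top','rib_0','carousel','seat']:
    for q in finder.cut_out(t,'wrist')[:2]:
        P,_,_=cloud(im,q['region'])
        print(t,round(q['conf'],2),np.round(q['centre']),q['region'].sum(),np.median(P,0) if len(P) else None)
P,r,c=cloud(im)
m=(abs(P[:,2]-.046)<.0025)&(np.hypot(P[:,0]-.51,P[:,1]+.23)<.18)
mask=np.zeros((384,512),np.uint8); mask[r[m],c[m]]=255
n,l,st,ce=cv2.connectedComponentsWithStats(mask)
rect=cv2.minAreaRect(P[m][:,:2].astype(np.float32)); print(rect)
np.savez('w1.npz',P=P,r=r,c=c)
cv2.imwrite('pics/w1.png',cv2.resize(im['pixels'][:,:,::-1],(800,600)))
E
```

```text
incubator 0.93 [139. 239.] 7778 [ 0.4525 -0.2664  0.0454]
start_top 0.74 [107. 253.] 183 [ 0.391  -0.2711  0.0661]
start_top 0.34 [195. 263.] 12480 [ 0.496  -0.2316  0.065 ]
notch 0.87 [193. 259.] 12339 [ 0.4962 -0.2319  0.0651]
pin 0.87 [138. 246.] 8254 [ 0.4524 -0.2653  0.0453]
pin 0.47 [103. 254.] 166 [ 0.3907 -0.2707  0.0662]
hub_top 0.58 [194. 264.] 12359 [ 0.4963 -0.2314  0.0651]
hub_top 0.56 [109. 186.] 3190 [ 0.4144 -0.3656  0.0015]
rib_0 0.63 [193. 262.] 12269 [ 0.4969 -0.2318  0.065 ]
rib_0 0.35 [106. 185.] 3204 [ 0.4146 -0.3658  0.0015]
carousel 0.82 [192. 262.] 12284 [ 0.4964 -0.2314  0.0651]
seat 0.78 [132. 255.] 7881 [ 0.4512 -0.2661  0.0453]
((0.49281519651412964, -0.23068498075008392), (0.3282202184200287, 0.24863043427467346), 71.65998840332031)
```

View pics/w1.png

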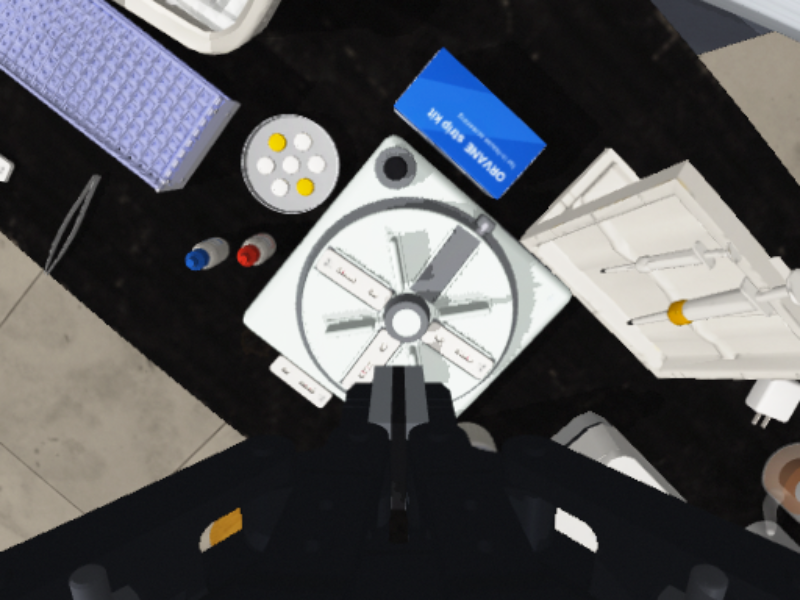

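```bash
cat >> h.py <<'E'
def ortho(im,cx,cy,z,half=.15,px=.0005,key='pixels'):
    n=int(2*half/px); a=(np.arange(n)+.5)*px-half
    X,Y=np.meshgrid(cx-a,cy-a,indexing='ij') # rows: up=+x ; cols: left=+y
    p=np.stack([X.ravel(),Y.ravel(),np.full(X.size,z)],1)
    Rw=im['R'].T; rv=cv2.Rodrigues(Rw)[0]; tv=-Rw@im['o']
    # exact per the text model
    pc=p@Rw.T+tv; s=pc[:,:2]/pc[:,2:]; s=s*(1+im['k1']*(s**2).sum(1))[:,None]
    K=np.array(im['mtx']); uv=s*[K[0,0],K[1,1]]+[K[0,2],K[1,2]]
    uv=uv.reshape(n,n,2).astype(np.float32)
    return cv2.remap(im[key],uv[...,0],uv[...,1],cv2.INTER_LINEAR)
E
python3 - <<'E'
from h import *
np.set_printoptions(precision=4,suppress=True)
im=cam('wrist')
print('hub',dep(im,(206,260)),'pinblk',dep(im,(142,310)),'btn',dep(im,(107,253)), im['o'],im['k1'])
# hub fit
P,r,c=cloud(im)
o=ortho(im,.50,-.235,.06)
o2=ortho(cam('side'),.50,-.235,.06)
v=np.hstack([o,o2])[:,:,::-1]
cv2.imwrite('pics/o1.png',cv2.resize(v,(800,400)))
cv2.imwrite('pics/o1w.png',o[:,:,::-1])
m=(np.hypot(P[:,0]-.50,P[:,1]+.235)<.03)&(P[:,2]>.076)
print(P[m].mean(0),m.sum())
for a in range(0,360,30):
    q=[.505+.085*np.cos(np.radians(a)),-.236+.085*np.sin(np.radians(a))]
    k=np.hypot(P[:,0]-q[0],P[:,1]-q[1])<.006
    print(a,k.sum(),np.percentile(P[k][:,2],[10,50,90]) if k.any() else '')
E
```

```text
hub [ 0.5097 -0.2291  0.0846] pinblk [ 0.4126 -0.1865  0.0606] btn [ 0.389  -0.2722  0.0661] [ 0.3811 -0.2725  0.5234] -0.09809104771903299
[ 0.5066 -0.2289  0.0828] 671
0 0 
30 0 
60 47 [0.0614 0.064  0.0659]
90 50 [0.0635 0.0646 0.0654]
120 57 [0.065 0.066 0.067]
150 63 [0.0669 0.068  0.0691]
180 189 [0.0477 0.4305 0.4338]
210 1553 [0.4501 0.4656 0.4753]
240 61 [0.0459 0.0471 0.0636]
270 48 [0.0458 0.0474 0.0618]
300 40 [0.0575 0.0589 0.0596]
330 45 [0.0571 0.0582 0.0594]
```

View pics/o1.png

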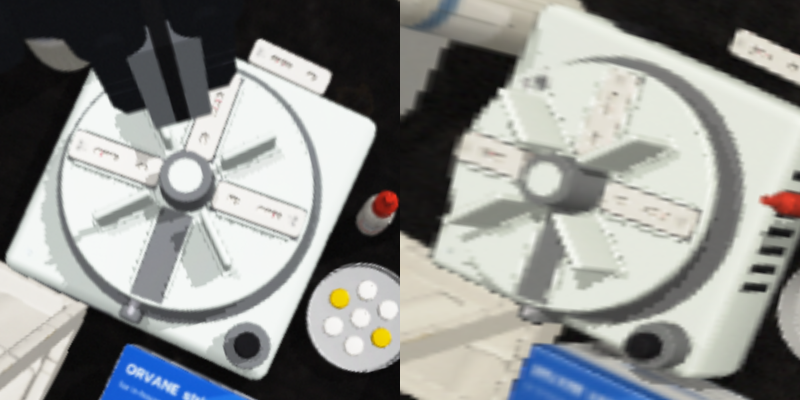

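```bash
python3 - <<'E'
from h import *
np.set_printoptions(precision=4,suppress=True)
P=np.load('w1.npz')['P']
im=cam('side'); S,_,_=cloud(im); im2=cam('scene'); S2,_,_=cloud(im2)
C=np.array([.510,-.228])
for nm,Q in (('w',P),('s',S)):
    d=Q[:,:2]-C; r=np.hypot(*d.T); a=np.degrees(np.arctan2(d[:,1],d[:,0]))
    k=(r>.03)&(r<.07)&(Q[:,2]>.079)&(Q[:,2]<.1)
    h=np.histogram(a[k],bins=np.arange(-180,181,10))[0]
    print(nm,k.sum(),h)
    for c0 in (-155,-65,25,115):
        da=(a-c0+180)%360-180; j=k&(abs(da)<20)
        if j.sum()>5:
            x=d[j]; print(c0, c0+np.median(da[j]), np.median(Q[j,2]),np.percentile(Q[j,2],95),j.sum())
A=np.vstack([P[P[:,2]<.3],S]); 
rr=np.hypot(A[:,0]-.45,A[:,1]+.205)
for z in (.1,.15,.2):
    k=A[:,2]>z; i=np.argsort(rr[k])[:1]; print('near',z,A[k][i],rr[k][i])
img=cv2.resize(im['pixels'][150:230,190:310,::-1],(780,520),interpolation=cv2.INTER_CUBIC); cv2.imwrite('pics/s1.png',img)
E
```

```text
w 518 [  0   5 149   0   0   0   0   0   0   0   0 138   6   0   0   0   0   0
   0   0  28   8   0   0   0   0   0   0   6 178   0   0   0   0   0   0]
-155 -155.69354202376263 0.08756882312491338 0.08917261851236288 154
-65 -64.1740297677071 0.08383173343152137 0.08548862820250494 144
25 27.291305346875134 0.08491262533598148 0.0863775649342783 36
115 115.44521855123578 0.08737581820507315 0.08957586286102635 184
s 264 [ 0  0 85  3  0  0  0  0  0  0  0 56  1  0  0  0  0  0  0  3 57  0  0  0
  0  0  0  0  3 56  0  0  0  0  0  0]
-155 -152.75374790858518 0.08637638817307414 0.09080057384759596 88
-65 -65.4727815556194 0.08464328414403 0.08701618356126581 57
25 23.161503515847713 0.08496858248825173 0.08745217279913894 60
115 116.48055371383566 0.08781172473668597 0.0912394764434298 59
near 0.1 [[ 0.4241 -0.216   0.4648]] [0.0281]
near 0.15 [[ 0.4241 -0.216   0.4648]] [0.0281]
near 0.2 [[ 0.4241 -0.216   0.4648]] [0.0281]
```

View pics/s1.png

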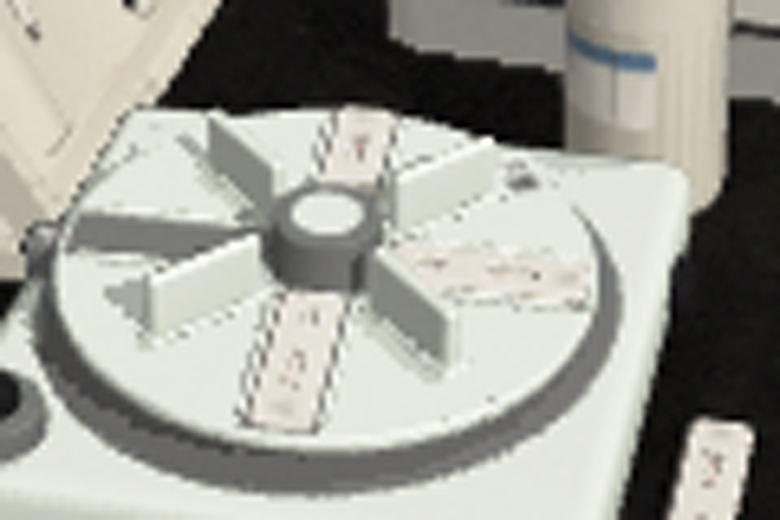

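step_arm(
  increments=[
    [0,-0.9,1.1,2,0],
    [0,-0.9,1.1,4,0],
    [0,-0.85,1.2,4,0],
    [0,0,0,3,9],
    [0,0,0,1,9],
    [0,0,0,0,9],
    [0,0,0,0,7],
    [0,0,0,0,0],
  ],
)

```text
t: 4.7
ee_pos: [0.4614, -0.2146, 0.2129]
tool_rot: [[-0.949, 0.314, -0.0], [0.314, 0.949, 0.0], [0.0, 0.0, -1.0]]
wrist_force: [-0.2, 0.0, 0.6]
finger_gap: -0.0
gripper_force: 0.0
```

```bash
python3 - <<'E'
from h import *
np.set_printoptions(precision=3,suppress=True)
P=np.load('w1.npz')['P']
A=P[(P[:,2]<.28)]
A=np.vstack([A]+[cloud(cam(n))[0] for n in ('side','scene')])
for x in np.arange(.36,.7,.03):
    print(round(x,2),[round(float(np.max(A[(abs(A[:,0]-x)<.015)&(abs(A[:,1]-y)<.01),2],initial=0)),2) for y in np.arange(-.16,.05,.02)])
E
```

```text
0.36 [0.06, 0.0, 0.16, 0.19, 0.19, 0.19, 0.19, 0.19, 0.2, 0.02, 0.0]
0.39 [0.0, 0.08, 0.14, 0.14, 0.14, 0.19, 0.19, 0.22, 0.22, 0.19, 0.19]
0.42 [0.05, 0.07, 0.07, 0.07, 0.13, 0.14, 0.12, 0.18, 0.18, 0.19, 0.19]
0.45 [0.07, 0.07, 0.05, 0.05, 0.05, 0.05, 0.07, 0.13, 0.12, 0.13, 0.14]
0.48 [0.34, 0.07, 0.05, 0.05, 0.05, 0.03, 0.04, 0.06, 0.06, 0.07, 0.11]
0.51 [0.07, 0.07, 0.05, 0.05, 0.0, 0.0, 0.0, 0.0, 0.03, 0.04, 0.07]
0.54 [0.07, 0.07, 0.05, 0.04, 0.0, 0.0, 0.0, 0.0, 0.0, 0.0, 0.0]
0.57 [0.07, 0.07, 0.04, 0.0, 0.0, 0.0, 0.0, 0.11, 0.11, 0.11, 0.0]
0.6 [0.05, 0.05, 0.0, 0.0, 0.0, 0.0, 0.1, 0.11, 0.11, 0.11, 0.11]
0.63 [0.08, 0.14, 0.17, 0.16, 0.0, 0.1, 0.11, 0.11, 0.12, 0.12, 0.11]
0.66 [0.11, 0.17, 0.17, 0.17, 0.0, 0.11, 0.11, 0.11, 0.12, 0.11, 0.12]
0.69 [0.0, 0.13, 0.14, 0.13, 0.11, 0.11, 0.11, 0.11, 0.11, 0.12, 0.12]
```

step_arm(
  increments=[
    [0,0,0,3.5,-3],
    [0,0,0,4,0],
    [0,0,0,3.5,0],
    [0,0,0,1.5,0],
    [0,0,0,0.7,0],
    [0,0,0,0.3,0],
    [0,0,0,0,0],
  ],
)

```text
t: 5.68
ee_pos: [0.4619, -0.2147, 0.0789]
tool_rot: [[-0.964, 0.265, 0.001], [0.265, 0.964, -0.0], [-0.001, 0.0, -1.0]]
wrist_force: [0.3, -0.5, -0.8]
finger_gap: -0.0
gripper_force: 0.0
```

step_arm(
  increments=[
    [0,-0.03,-0.52,0,-6],
    [0,-0.03,-0.52,0,-6],
    [0,-0.03,-0.52,0,-6],
    [0,-0.03,-0.52,0,-6],
    [0,-0.03,-0.52,0,-6],
    [0,-0.03,-0.52,0,-6],
    [0,-0.03,-0.52,0,-6],
    [0,-0.03,-0.52,0,-6],
    [0,-0.03,-0.52,0,-6],
    [0,-0.03,-0.52,0,-6],
    [0,0,0,0,0],
  ],
)

```text
t: 7.05
ee_pos: [0.4747, -0.2629, 0.0786]
tool_rot: [[-0.712, -0.702, 0.001], [-0.702, 0.712, -0.0], [-0.0, -0.001, -1.0]]
wrist_force: [-0.4, 0.3, 0.2]
finger_gap: -0.0003
gripper_force: 0.0
```

```bash
cat >> h.py <<'E'
def state(names=('side',)):
    C=np.array([.510,-.228]); s=sense(); d=np.array(s['ee_pos'])[:2]-C
    T=np.array(s['tool_rot'])
    print('t',s['t'],'tcp r,th',np.hypot(*d).round(4),np.degrees(np.arctan2(d[1],d[0]))%360,'z',s['ee_pos'][2],'xyaw',np.degrees(np.arctan2(T[1,0],T[0,0]))%360,'F',np.round(s['wrist_force'],1))
    for n in names:
        im=cam(n); Q,_,_=cloud(im)
        d=Q[:,:2]-C; r=np.hypot(*d.T); a=np.degrees(np.arctan2(d[:,1],d[:,0]))%360
        k=(r>.03)&(r<.07)&(Q[:,2]>.0765)&(Q[:,2]<.093)
        h=np.histogram(a[k],bins=np.arange(0,361,5))[0]
        z=np.exp(4j*np.radians(a[k])).mean(); print(n,'n',k.sum(),'rib mod90',(np.degrees(np.angle(z))/4)%90,abs(z)); print({int(i*5):int(h[i]) for i in np.nonzero(h>4)[0]})
        rim=[]
        for t in range(0,360,30):
            j=(abs((a-t+180)%360-180)<6)&(r>.078)&(r<.091); rim.append(round(1000*float(np.median(Q[j,2])),1) if j.sum()>5 else None)
        print('rim z',rim,'hub',np.median(Q[(r<.009)&(Q[:,2]<.1),2]) )
    return im
E
python3 - <<'E'
from h import *
state(('side','scene'))
E
```

```text
t 7.05 tcp r,th 0.0497 224.67864125802703 z 0.07861070413411936 xyaw 224.56688562245512 F [-0.4  0.3  0.2]
side n 244 rib mod90 25.501371823925673 0.9819139153912314
{20: 53, 25: 15, 200: 9, 205: 86, 210: 5, 290: 45, 295: 24}
rim z [60.3, 61.5, 64.2, None, 68.0, 69.3, 186.6, 253.6, 330.4, 63.4, 59.8, 60.2] hub 0.08452733326825418
scene n 230 rib mod90 25.903874351746126 0.982760163567475
{20: 40, 110: 32, 115: 21, 200: 5, 205: 55, 210: 10, 290: 13, 295: 41, 300: 9}
rim z [60.4, None, 64.5, 66.6, 68.8, 446.7, 69.7, 302.1, 321.8, 122.6, 60.8, 60.7] hub 0.08468190115921745
```

```bash
python3 - <<'E'
from h import *
a=cam('side')['pixels'][150:230,190:310,::-1]; b=cam('wrist')['pixels'][:,:,::-1]
cv2.imwrite('pics/c1.png',np.vstack([cv2.resize(a,(400,267),interpolation=cv2.INTER_CUBIC),cv2.resize(b,(400,300))]))
E
```

```text
(no output)
```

View pics/c1.png

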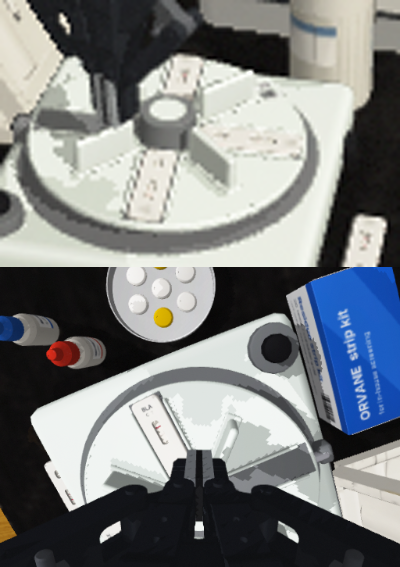

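```bash
python3 - <<'E'
from h import *
np.set_printoptions(precision=4,suppress=True)
s=sense(); p=np.array(s['ee_pos']); print(p,s['t'])
for n in ('side','scene'):
    im=cam(n); Q,r,c=cloud(im)
    pc=im['R'].T@(p-im['o']); sl=pc[:2]/pc[2]; sl=sl*(1+im['k1']*(sl**2).sum()); K=np.array(im['mtx']); print(n,'proj col,row',K[0,0]*sl[0]+K[0,2],K[1,1]*sl[1]+K[1,2],'depth',pc[2])
    px=im['pixels'][r,c].max(1); 
    k=(px<60)&(np.hypot(Q[:,0]-.49,Q[:,1]+.245)<.07)&(Q[:,2]>.07)&(Q[:,2]<.3)
    D=Q[k]; i=np.argsort(D[:,2])[:8]; print(np.c_[D[i],c[k][i],r[k][i]])
E
```

```text
[ 0.4743 -0.2626  0.0782] 7.25
side proj col,row 225.89178069030072 196.6085418421695 depth 0.8575981602734234
[[  0.4656  -0.2686   0.1123 221.     186.    ]
 [  0.4754  -0.2745   0.1148 226.     186.    ]
 [  0.4758  -0.2722   0.1156 226.     185.    ]
 [  0.4798  -0.2733   0.1157 228.     185.    ]
 [  0.4656  -0.2713   0.1167 221.     185.    ]
 [  0.4612  -0.2562   0.1171 218.     181.    ]
 [  0.4608  -0.2603   0.1175 218.     182.    ]
 [  0.4821  -0.273    0.1177 229.     184.    ]]
scene proj col,row 231.95992299071585 201.76020052371157 depth 0.8433436978017371
[[  0.4769  -0.2723   0.1171 234.     189.    ]
 [  0.4788  -0.2738   0.1198 235.     188.    ]
 [  0.4635  -0.2593   0.1205 226.     187.    ]
 [  0.4761  -0.2743   0.121  234.     188.    ]
 [  0.4631  -0.2553   0.1213 225.     186.    ]
 [  0.4774  -0.272    0.1221 234.     187.    ]
 [  0.4789  -0.2741   0.1226 235.     187.    ]
 [  0.4796  -0.273    0.1245 235.     186.    ]]
```

```bash
python3 - <<'E'
from h import *
np.set_printoptions(precision=4,suppress=True)
s=sense(); im=cam('wrist'); Q,r,c=cloud(im)
T=(Q-np.array(s['ee_pos']))@np.array(s['tool_rot'])
for row in range(225,300,6):
    k=(r==row)&(abs(c-256)<14); 
    print(row,'\n'.join(str(T[j].round(3))+str(im['pixels'][row,c[j]]) for j in np.nonzero(k)[0][::9]) )
side=cam('side'); cv2.imwrite('pics/c2.png',np.hstack([cv2.resize(side['pixels'][165:215,200:270,::-1],(400,286),interpolation=cv2.INTER_CUBIC),cv2.resize(im['pixels'][200:300,190:330,::-1],(400,286))]))
E
```

```text
225 [-0.003 -0.006  0.015][184 191 187]
[-0.002 -0.001  0.014][243 246 244]
[-0.003  0.004  0.015][243 246 244]
231 [-0.005 -0.006  0.011][163 171 166]
[-0.006 -0.001  0.013][243 246 244]
[-0.006  0.004  0.015][243 246 244]
237 [ 0.011 -0.005 -0.036][ 95 100 103]
[ 0.011 -0.001 -0.036][17 17 20]
[ 0.011  0.003 -0.036][ 95  98 102]
243 [ 0.011 -0.005 -0.043][ 95  98 103]
[ 0.011 -0.001 -0.043][16 17 18]
[ 0.01   0.003 -0.042][ 96  99 103]
249 [ 0.01  -0.004 -0.047][84 87 91]
[ 0.011 -0.001 -0.048][15 15 17]
[ 0.011  0.003 -0.048][ 94  98 102]
255 [ 0.011 -0.004 -0.054][ 96 100 103]
[ 0.011 -0.001 -0.054][17 18 20]
[ 0.01   0.002 -0.053][ 95  99 103]
261 [ 0.011 -0.004 -0.059][ 96  98 103]
[ 0.01  -0.001 -0.058][17 18 19]
[ 0.011  0.002 -0.058][ 95  98 102]
267 [ 0.011 -0.004 -0.063][ 95  99 103]
[ 0.011 -0.001 -0.063][16 16 18]
[ 0.011  0.002 -0.063][ 96 100 104]
273 [ 0.011 -0.004 -0.068][15 16 20]
[ 0.009 -0.001 -0.064][20 21 22]
[ 0.009  0.002 -0.065][101 104 110]
279 [ 0.012 -0.004 -0.074][20 20 24]
[ 0.007 -0.001 -0.065][19 20 22]
[ 0.011  0.002 -0.072][42 43 49]
285 [ 0.011 -0.003 -0.076][20 20 24]
[ 0.004 -0.001 -0.064][28 30 31]
[ 0.01   0.002 -0.074][14 16 19]
291 [ 0.011 -0.003 -0.08 ][18 19 23]
[ 0.002 -0.001 -0.065][29 29 31]
[ 0.01   0.002 -0.077][14 15 20]
297 [ 0.012 -0.003 -0.084][15 17 20]
[ 0.    -0.001 -0.065][25 25 28]
[ 0.007  0.002 -0.076][15 17 19]
```

View pics/c2.png

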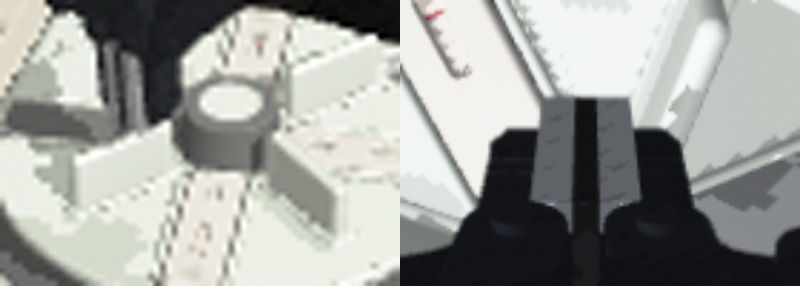

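step_arm(
  increments=[
    [0,-0.06,1.04,0,10],
    [0,-0.06,1.04,0,10],
    [0,-0.06,1.04,0,10],
    [0,-0.06,1.04,0,10],
    [0,-0.06,1.04,0,10],
    [0,-0.06,1.04,0,10],
    [0,0,0,1,0],
    [0,0,0,1,0],
    [0,0,0,0.5,0],
    [0,0,0,0.5,0],
    [0,0,0,0.2,0],
    [0,0,0,0,0],
  ],
)

```text
t: 8.95
ee_pos: [0.4574, -0.2054, 0.0459]
tool_rot: [[-0.964, 0.265, -0.0], [0.265, 0.964, 0.0], [0.0, -0.0, -1.0]]
wrist_force: [0.1, -0.7, -0.2]
finger_gap: -0.0001
gripper_force: 0.0
```

```bash
python3 - <<'E'
from h import *
np.set_printoptions(precision=4,suppress=True)
s=sense()
state(('side',)); im=cam('wrist'); Q,r,c=cloud(im)
T=(Q-np.array(s['ee_pos']))@np.array(s['tool_rot'])
for row in (230,234,238,244): 
    k=(r==row)&(abs(c-262)<2); print(row,T[k][:1],Q[k][:1],im['pixels'][row,262])
E
```

```text
t 8.95 tcp r,th 0.0572 156.75496677261424 z 0.045876049647990066 xyaw 164.63908470443062 F [ 0.1 -0.7 -0.2]
side n 369 rib mod90 24.919070522853733 0.735090750271513
{20: 54, 25: 14, 110: 14, 115: 52, 160: 19, 165: 17, 170: 10, 200: 13, 205: 89, 210: 8, 290: 42, 295: 28}
rim z [60.4, 61.7, 64.8, 66.2, None, 69.3, 301.9, 66.9, 63.9, 61.6, 60.2, 60.3] hub 0.0845907289995092
230 [[ 0.008   0.0033 -0.0204]] [[ 0.4506 -0.2001  0.0663]] [67 69 71]
234 [[ 0.0109  0.0031 -0.0327]] [[ 0.4478 -0.1996  0.0785]] [76 79 82]
238 [[ 0.0108  0.003  -0.037 ]] [[ 0.4478 -0.1997  0.0828]] [80 83 86]
244 [[ 0.0112  0.0029 -0.0442]] [[ 0.4474 -0.1997  0.09  ]] [78 82 85]
```

step_arm(
  increments=[
    [0,-0.67,-0.78,0,0],
    [0,-0.03,-0.52,0,-6],
    [0,-0.03,-0.52,0,-6],
    [0,-0.03,-0.52,0,-6],
    [0,-0.03,-0.52,0,-6],
    [0,-0.03,-0.52,0,-6],
    [0,-0.03,-0.52,0,-6],
    [0,-0.03,-0.52,0,-6],
    [0,0,0,0,0],
  ],
)

```text
t: 10.18
ee_pos: [0.4656, -0.2507, 0.0458]
tool_rot: [[-0.895, -0.447, -0.0], [-0.447, 0.895, -0.0], [0.0, 0.0, -1.0]]
wrist_force: [-0.8, -0.2, 0.2]
finger_gap: 0.0002
gripper_force: 0.0
```

```bash
python3 - <<'E'
from h import *
state(('side',))
E
```

```text
t 10.175 tcp r,th 0.0498 207.12082139981692 z 0.04580572362307774 xyaw 206.5447634968847 F [-0.8 -0.2  0.2]
side n 272 rib mod90 45.56965441754591 0.9024624650864833
{40: 34, 45: 22, 200: 7, 205: 6, 210: 16, 215: 11, 220: 12, 225: 28, 230: 53, 310: 11, 315: 62, 320: 6}
rim z [63.3, 61.2, 63.7, None, None, 68.6, 69.1, 224.3, 391.1, 63.4, 60.6, 60.1] hub 0.08483965828462042
```

step_arm(
  increments=[
    [0,-0.03,-0.52,0,-6],
    [0,-0.03,-0.52,0,-6],
    [0,-0.03,-0.52,0,-6],
    [0,-0.03,-0.52,0,-6],
    [0,-0.03,-0.52,0,-6],
    [0,-0.03,-0.52,0,-6],
    [0,-0.03,-0.52,0,-6],
    [0,-0.03,-0.52,0,-6],
    [0,-0.03,-0.52,0,-6],
    [0,-0.03,-0.52,0,-6],
    [0,-0.03,-0.52,0,-6],
    [0,-0.03,-0.52,0,-6],
  ],
)

```text
t: 11.72
ee_pos: [0.5174, -0.277, 0.0458]
tool_rot: [[0.151, -0.989, -0.001], [-0.989, -0.151, -0.0], [0.0, 0.001, -1.0]]
wrist_force: [0.8, -0.1, 0.3]
finger_gap: -0.0001
gripper_force: 0.7
```

```bash
python3 - <<'E'
from h import *
state(('side','scene'))
E
```

```text
t 11.725 tcp r,th 0.0496 278.63685298015196 z 0.045811786777794086 xyaw 278.69332050250193 F [ 0.8 -0.1  0.3]
side n 231 rib mod90 20.922070683065638 0.8029581382428959
{105: 6, 110: 7, 200: 45, 205: 62, 260: 5, 265: 9, 270: 15, 275: 14, 280: 14, 285: 5, 290: 19, 295: 28}
rim z [58.7, 57.3, None, 61.4, 65.3, 71.7, 71.0, 60.3, 364.6, 230.8, 340.1, 61.6] hub nan
scene n 234 rib mod90 22.088083993352665 0.7902848234833577
{105: 9, 110: 42, 115: 19, 200: 9, 205: 61, 210: 5, 260: 5, 265: 12, 270: 15, 275: 10, 280: 9, 295: 29}
rim z [59.4, None, None, 451.5, 66.1, 70.5, 49.1, 66.5, 164.8, 234.1, 248.2, 61.7] hub 0.0849967567136691
  return _methods._mean(a, axis=axis, dtype=dtype,
  ret = ret.dtype.type(ret / rcount)
```

step_arm(
  increments=[
    [0,-0.02,-0.43,0,-5],
    [0,-0.02,-0.43,0,-5],
    [0,-0.02,-0.43,0,-5],
    [0,-0.02,-0.43,0,-5],
    [0,-0.02,-0.43,0,-5],
    [0,0,-0.17,0,-2],
    [0,0,-0.09,0,-1],
    [0,0,-0.09,0,-1],
    [0,0,-0.09,0,-1],
    [0,0,0,0,0],
  ],
)

```text
t: 13.08
ee_pos: [0.541, -0.2664, 0.0458]
tool_rot: [[0.624, -0.781, -0.0], [-0.781, -0.624, 0.0], [-0.0, 0.0, -1.0]]
wrist_force: [-0.6, -1.6, -0.4]
finger_gap: -0.0001
gripper_force: 0.8
```

```bash
python3 - <<'E' 2>/dev/null
from h import *
state(('side','scene'))
E
```

```text
t 13.075 tcp r,th 0.0494 308.9550161516291 z 0.045825788268893435 xyaw 308.6198727859612 F [-0.6 -1.6 -0.4]
side n 278 rib mod90 50.93699243295053 0.7911784203972436
{135: 11, 140: 78, 145: 17, 230: 23, 235: 59, 290: 14, 295: 11, 300: 17, 305: 10, 310: 6, 320: 5, 325: 24}
rim z [59.8, 57.7, None, None, 63.9, 68.1, 73.8, 49.3, 66.7, 372.8, 236.8, 62.7] hub 0.08518932754266417
scene n 236 rib mod90 49.76297134579026 0.786132039202084
{50: 14, 55: 7, 135: 15, 140: 81, 230: 14, 235: 25, 290: 8, 295: 15, 300: 19, 305: 5, 310: 5, 325: 19}
rim z [60.2, None, 59.4, 420.1, 65.8, 68.6, 59.8, 67.8, 67.4, 374.3, 231.4, 62.1] hub 0.08517407348076761
```

step_arm(
  increments=[
    [0,0,-0.09,0,-1],
    [0,0,-0.09,0,-1],
    [0,0,-0.09,0,-1],
    [0,0,-0.09,0,-1],
    [0,0,-0.09,0,-1],
    [0,0,-0.09,0,-1],
    [0,0,-0.09,0,-1],
    [0,0,-0.09,0,-1],
  ],
)

```text
t: 14.18
ee_pos: [0.5467, -0.2612, 0.046]
tool_rot: [[0.728, -0.686, 0.0], [-0.686, -0.728, 0.001], [-0.0, -0.001, -1.0]]
wrist_force: [0.1, 1.0, -0.8]
finger_gap: 0.0
gripper_force: 0.0
```

```bash
python3 - <<'E' 2>/dev/null
from h import *
state(('side','scene'))
E
```

```text
t 14.175 tcp r,th 0.0494 317.8780319978894 z 0.04600266585279948 xyaw 316.714008497567 F [ 0.1  1.  -0.8]
side n 224 rib mod90 63.46249499056656 0.7199062579681577
{150: 12, 155: 68, 160: 7, 240: 8, 245: 43, 250: 5, 300: 16, 305: 9, 310: 15, 315: 6, 320: 5, 335: 29}
rim z [66.0, 67.5, None, 63.4, 65.4, 63.2, 63.5, 63.6, 61.8, 64.1, 330.3, 65.2] hub 0.08383721660737431
scene n 212 rib mod90 63.1987221629836 0.7317763380852196
{60: 8, 65: 18, 150: 12, 155: 61, 160: 5, 240: 8, 245: 24, 300: 10, 305: 16, 310: 14, 335: 21}
rim z [64.0, None, 63.7, 416.0, 65.4, 63.0, 63.4, 63.3, 62.4, 64.4, 317.5, 64.0] hub 0.08412632676852652
```

step_arm(
  increments=[
    [0,0,0.5,0,0],
    [0,0,0.5,0,0],
    [0,0,0,-2,0],
    [0,0,0,-1.5,0],
    [0,-2,-0.4,0,0],
    [0,-2,-0.4,0,0],
    [0,-0.95,-0.1,0,0],
    [0,0,0,0,0],
  ],
)

```text
t: 15.28
ee_pos: [0.5101, -0.2282, 0.082]
tool_rot: [[0.727, -0.686, 0.002], [-0.686, -0.727, -0.0], [0.001, -0.001, -1.0]]
wrist_force: [0.6, 0.4, -0.5]
finger_gap: 0.0006
gripper_force: 0.0
```

```bash
python3 - <<'E' 2>/dev/null
from h import *
np.set_printoptions(precision=4,suppress=True)
im=state(('scene','side'))
a=im['pixels'][150:230,190:310,::-1]; w=cam('wrist'); b=w['pixels'][:,:,::-1]
cv2.imwrite('pics/c3.png',np.hstack([cv2.resize(a,(400,300),interpolation=cv2.INTER_CUBIC),cv2.resize(b,(400,300))]))
E
```

```text
t 15.275 tcp r,th 0.0002 307.12374042409783 z 0.08198387650873865 xyaw 316.6745287954633 F [ 0.6  0.4 -0.5]
scene n 190 rib mod90 67.02508677208343 0.9902266632746474
{150: 14, 155: 56, 240: 7, 245: 25, 330: 5, 335: 65, 340: 7}
rim z [63.7, 66.8, None, 63.7, 451.9, 62.5, 63.3, 62.7, 58.4, 62.3, 63.4, 63.9] hub 0.08408932891330106
side n 271 rib mod90 67.03685843580861 0.9876659022306443
{60: 11, 65: 20, 150: 5, 155: 79, 160: 5, 240: 7, 245: 44, 250: 5, 330: 17, 335: 71}
rim z [63.4, 66.7, 63.5, None, 65.8, 62.8, 63.9, 63.8, 61.4, 61.7, 62.4, 63.8] hub 0.08417657788351085
```

View pics/c3.png

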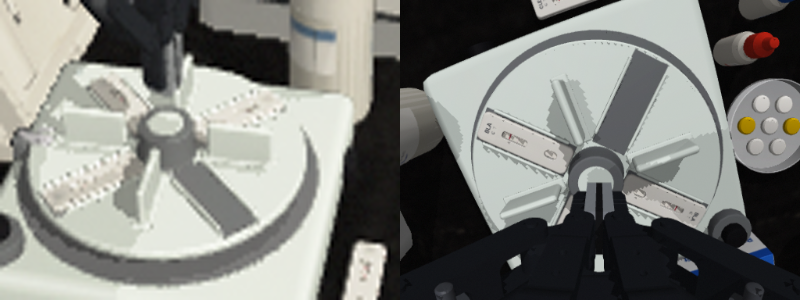

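step_arm(
  increments=[
    [0,0,0,1.2,0],
    [0,0,0,1.2,0],
    [0,0,0,0.6,0],
    [0,0,0,0.2,0],
    [0,0,0,0.15,0],
    [0,0,0,0.15,0],
  ],
)

```text
t: 16.18
ee_pos: [0.5095, -0.2285, 0.0496]
tool_rot: [[0.728, -0.686, 0.0], [-0.686, -0.728, -0.001], [0.001, 0.001, -1.0]]
wrist_force: [-13.5, 10.1, 27.6]
finger_gap: 0.0
gripper_force: 13.8
```

step_arm(
  increments=[
    [0,0,0,0.1,0],
    [0,0,0,0.1,0],
  ],
)

```text
t: 16.42
ee_pos: [0.5096, -0.2286, 0.0496]
tool_rot: [[0.728, -0.686, 0.001], [-0.686, -0.728, -0.002], [0.002, 0.001, -1.0]]
wrist_force: [-17.4, 13.3, 35.5]
finger_gap: 0.0001
gripper_force: 17.6
```

step_arm(
  increments=[
    [0,0,0,-0.2,0],
    [0,0,0,-0.3,0],
  ],
)

```text
t: 16.68
ee_pos: [0.5097, -0.2284, 0.0498]
tool_rot: [[0.727, -0.687, 0.001], [-0.687, -0.727, -0.0], [0.001, -0.0, -1.0]]
wrist_force: [-0.2, -0.1, -0.7]
finger_gap: 0.0
gripper_force: 0.0
```

```bash
python3 - <<'E' 2>/dev/null
from h import *
np.set_printoptions(precision=4,suppress=True)
im=state(('scene','side'))
s=sense(); print(s['ee_pos'],np.array(s['tool_rot'])[:,2],s['qpos'])
a=im['pixels'][155:215,200:280,::-1]; w=cam('wrist'); b=w['pixels'][:,:,::-1]
cv2.imwrite('pics/c4.png',np.hstack([cv2.resize(a,(400,300),interpolation=cv2.INTER_CUBIC),cv2.resize(b[150:270,180:340],(400,300))]))
Q,r,c=cloud(w); T=(Q-np.array(s['ee_pos']))@np.array(s['tool_rot'])
k=(np.hypot(Q[:,0]-.51,Q[:,1]+.228)<.012)&(Q[:,2]<.1)
print('hubtop',Q[k].mean(0) if k.any() else None,np.percentile(Q[k][:,2],[5,50,95]))
for col in (246,250,254,258,262,266):
  for row in range(224,246,3):
    j=(r==row)&(c==col); 
    if j.any(): print(col,row,T[j][0],Q[j][0,2].round(4),im['pixels'][0,0,0]*0+w['pixels'][row,col])
E
```

```text
t 16.675 tcp r,th 0.0005 238.14643429675863 z 0.049849066279969954 xyaw 316.63784052542934 F [-0.2 -0.1 -0.7]
scene n 131 rib mod90 66.9815415855146 0.9834981780010544
{150: 17, 155: 31, 240: 6, 245: 20, 330: 5, 335: 37, 340: 9}
rim z [59.2, 62.1, None, 58.8, 420.0, 59.2, 58.6, 58.5, 56.6, 57.8, 58.9, 59.2] hub 0.0815711863660093
side n 179 rib mod90 67.22111745844813 0.9870466269137458
{60: 6, 65: 5, 150: 8, 155: 46, 240: 7, 245: 33, 250: 6, 330: 10, 335: 43, 340: 11}
rim z [59.2, 61.8, 58.8, None, 60.9, 59.1, 59.1, 59.7, 57.8, 57.8, 58.8, 59.0] hub 0.07969530223899973
[ 0.5099 -0.2285  0.0498] [ 0.0005 -0.0004 -1.    ] [-0.0616 -0.0336 -0.2691  0.0004 -1.3347  0.8755]
hubtop [ 0.5168 -0.2344  0.0877] [0.0771 0.0886 0.0989]
246 224 [ 0.0142 -0.0041 -0.0291] 0.0789 [87 90 91]
246 227 [ 0.0121 -0.0042 -0.0273] 0.0771 [87 89 92]
246 230 [ 0.011  -0.0041 -0.028 ] 0.0778 [88 91 92]
246 233 [ 0.0097 -0.0041 -0.0282] 0.078 [135 141 138]
246 236 [ 0.0111 -0.004  -0.0352] 0.085 [100 103 108]
246 239 [ 0.0115 -0.0039 -0.0395] 0.0892 [100 104 108]
246 242 [ 0.0107 -0.0038 -0.0407] 0.0905 [ 99 
[... 1489 characters left out ...]

262 233 [ 0.0095  0.0029 -0.0278] 0.0775 [78 80 83]
262 236 [ 0.0114  0.0027 -0.036 ] 0.0857 [ 98 103 107]
262 239 [ 0.0109  0.0027 -0.038 ] 0.0878 [ 99 104 109]
262 242 [ 0.0111  0.0026 -0.0415] 0.0913 [100 104 108]
262 245 [ 0.0108  0.0026 -0.044 ] 0.0938 [ 99 104 108]
266 224 [ 0.0136  0.0047 -0.0274] 0.0772 [87 91 92]
266 227 [ 0.0122  0.0047 -0.0275] 0.0773 [86 89 89]
266 230 [ 0.011   0.0047 -0.0281] 0.0779 [87 88 90]
266 233 [ 0.0092  0.0047 -0.0271] 0.0768 [73 75 78]
266 236 [ 0.0112  0.0044 -0.0356] 0.0853 [101 104 109]
266 239 [ 0.0108  0.0043 -0.0378] 0.0875 [100 104 108]
266 242 [ 0.0112  0.0042 -0.0419] 0.0916 [ 99 103 108]
266 245 [ 0.011   0.0041 -0.0444] 0.0942 [ 99 104 108]
```

View pics/c4.png

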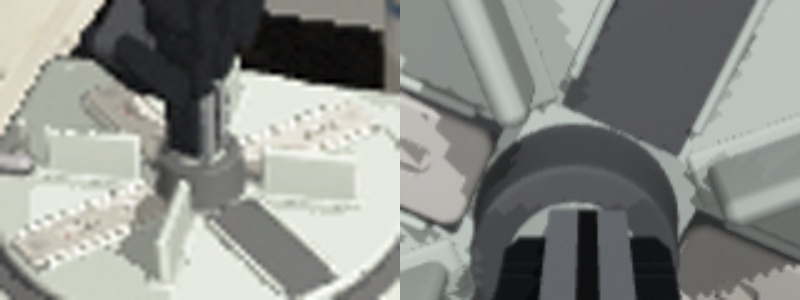

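step_arm(
  increments=[
    [0,0,0,-2,0],
    [0,0,0,-2,0],
    [0,-1.4,2.85,0,0],
    [0,-1.4,2.85,0,0],
    [0,-1.4,2.85,0,0],
    [0,-1.45,2.85,0,0],
    [0,0,0,1.5,0],
    [0,0,0,1,0],
    [0,0,0,0,0],
  ],
)

```text
t: 17.95
ee_pos: [0.3902, -0.2719, 0.0627]
tool_rot: [[0.727, -0.686, -0.002], [-0.686, -0.727, 0.001], [-0.002, 0.001, -1.0]]
wrist_force: [0.2, -0.8, -0.6]
finger_gap: 0.0001
gripper_force: 0.0
```

```bash
python3 - <<'E' 2>/dev/null
from h import *
np.set_printoptions(precision=4,suppress=True)
state(('side',)); s=sense(); w=cam('wrist'); Q,r,c=cloud(w)
d=np.hypot(Q[:,0]-.39,Q[:,1]+.272)
k=(d<.03)&(Q[:,2]<.08)&(Q[:,2]>.05); T=(Q[k]-np.array(s['ee_pos']))@np.array(s['tool_rot'])
px=w['pixels'][r[k],c[k]].max(1)
print(s['ee_pos'],k.sum()); b=px<70; print('black',b.sum(),Q[k][b].min(0),Q[k][b].max(0),np.median(Q[k][b],0)); print('collar',Q[k][~b].min(0),Q[k][~b].max(0),np.median(Q[k][~b][:,2]))
cv2.imwrite('pics/c5.png',cv2.resize(w['pixels'][130:290,150:362,::-1],(636,480)))
E
```

```text
t 17.95 tcp r,th 0.1276 200.12926380558775 z 0.06271727566699115 xyaw 316.6585610919251 F [ 0.2 -0.8 -0.6]
side n 204 rib mod90 67.08346131784029 0.9868525414741707
{60: 8, 65: 20, 150: 10, 155: 47, 160: 6, 240: 6, 245: 33, 330: 8, 335: 49, 340: 8}
rim z [59.3, 61.9, 58.5, 59.1, 60.9, 59.0, 59.0, 63.2, 58.4, 57.8, 59.0, 58.8] hub 0.07963022647164752
[ 0.3905 -0.2721  0.0634] 2482
black 739 [ 0.384  -0.2805  0.0569] [ 0.4013 -0.2575  0.068 ] [ 0.3954 -0.2741  0.0659]
collar [ 0.3744 -0.2883  0.05  ] [ 0.4093 -0.2532  0.0665] 0.057206594767400726
```

View pics/c5.png

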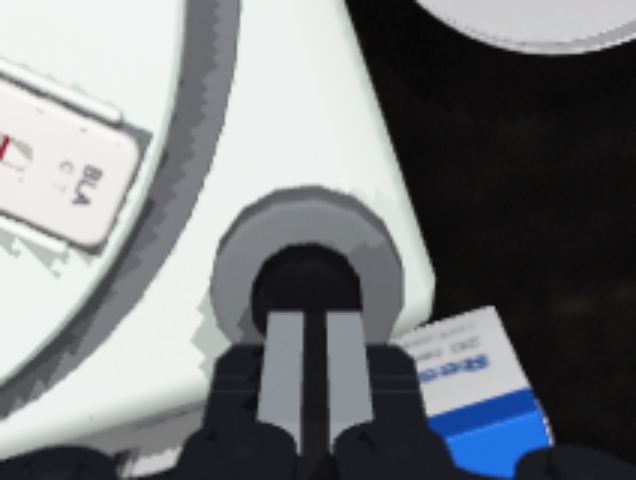

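step_arm(
  increments=[
    [0,0,0,1,0],
    [0,0,0,1,0],
    [0,0,0,0.3,0],
    [0,0,0,0.2,0],
    [0,0,0,0.2,0],
    [0,0,0,0.1,0],
  ],
)

```text
t: 18.8
ee_pos: [0.3904, -0.2725, 0.0363]
tool_rot: [[0.727, -0.687, 0.0], [-0.687, -0.727, -0.0], [0.0, 0.0, -1.0]]
wrist_force: [-1.9, 1.4, 2.5]
finger_gap: -0.0002
gripper_force: 1.5
```

step_arm(
  increments=[
    [0,0,0,0.1,0],
    [0,0,0,0.1,0],
  ],
)

```text
t: 19.05
ee_pos: [0.3904, -0.2725, 0.0343]
tool_rot: [[0.727, -0.687, 0.0], [-0.687, -0.727, -0.0], [0.0, -0.0, -1.0]]
wrist_force: [-1.9, 1.0, 4.1]
finger_gap: -0.0001
gripper_force: 2.2
```

Spring contact; continue to the hard stop.

step_arm(
  increments=[
    [0,0,0,0.1,0],
    [0,0,0,0.1,0],
    [0,0,0,0.1,0],
  ],
)

```text
t: 19.42
ee_pos: [0.3905, -0.2727, 0.0334]
tool_rot: [[0.727, -0.686, 0.0], [-0.686, -0.727, -0.001], [0.001, 0.0, -1.0]]
wrist_force: [-9.1, 9.0, 21.1]
finger_gap: -0.0
gripper_force: 10.5
```

step_arm(
  increments=[
    [0,0,0,0,0],
    [0,0,0,-0.4,0],
    [0,0,0,-0.6,0],
    [0,0,0,-1.5,0],
    [0,0,0,-3,0],
    [0,0,0,-4,0],
    [0,0,0,-4,0],
    [0,0,0,-4,0],
    [0,0,0,0,0],
  ],
)

```text
t: 20.55
ee_pos: [0.3918, -0.2731, 0.2101]
tool_rot: [[0.727, -0.687, 0.006], [-0.687, -0.727, -0.002], [0.006, -0.003, -1.0]]
wrist_force: [0.2, -0.6, -1.0]
finger_gap: -0.0001
gripper_force: 0.0
```

```bash
python3 - <<'E' 2>/dev/null
from h import *
np.set_printoptions(precision=4,suppress=True)
state(('side','scene')); w=cam('wrist')
for t in ['strip_box','dropper_red','dropper_blue','cap_dish','reagent_bottle','spare_cassette']:
    im=cam('side'); q=finder.cut_out(t,'side')[:1]
    if q: print(t,round(q[0]['conf'],2),np.median(cloud(im,q[0]['region'])[0],0))
Q,r,c=cloud(w); d=np.hypot(Q[:,0]-.391,Q[:,1]+.2724); k=d<.007; print('btn z',np.percentile(Q[k,2],[10,50,90]))
cv2.imwrite('pics/c6.png',np.hstack([cv2.resize(cam('side')['pixels'][140:240,160:300,::-1],(400,300)),cv2.resize(w['pixels'][:,:,::-1],(400,300))]))
E
```

```text
t 20.55 tcp r,th 0.1266 200.88152530033454 z 0.21014519320383243 xyaw 316.62514189946694 F [ 0.2 -0.6 -1. ]
side n 209 rib mod90 67.03707022119684 0.9859536331957618
{60: 10, 65: 22, 70: 5, 150: 10, 155: 45, 160: 5, 240: 6, 245: 37, 330: 11, 335: 45, 340: 8}
rim z [59.0, 62.0, 59.3, 58.8, 60.6, 59.4, 59.0, 60.4, 58.1, 58.6, 58.8, 59.2] hub 0.07911840532054248
scene n 156 rib mod90 66.91727943435151 0.9857273423816781
{60: 7, 65: 14, 150: 13, 155: 35, 245: 22, 335: 39, 340: 13}
rim z [59.2, 62.0, 58.2, 59.2, 60.1, 59.8, 58.6, 58.2, 57.7, 58.4, 59.5, 58.5] hub 0.07925049041263474
strip_box 0.69 [ 0.3373 -0.2501  0.0555]
dropper_red 0.63 [ 0.4966 -0.3837  0.0376]
dropper_blue 0.76 [ 0.5115 -0.4277  0.0392]
cap_dish 0.64 [ 0.4174 -0.3555  0.0046]
spare_cassette 0.62 [ 0.6249 -0.3105  0.0067]
btn z [0.0665 0.2722 0.2829]
```

View pics/c6.png

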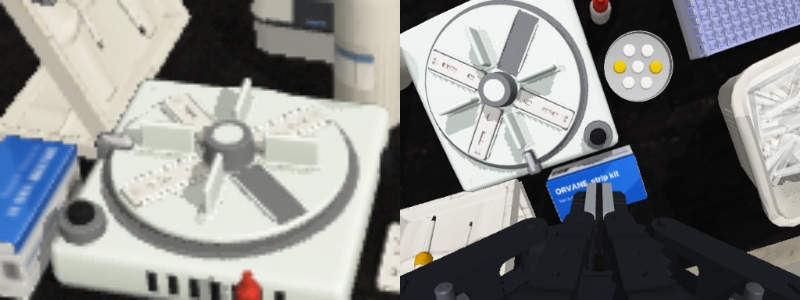

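The carousel sits flat with its notch on the pin (wrist view, about (530,160)). The button is out again at (598,135), and the bystanders are where they were.

```bash
python3 -c "
from bench import bot
print(bot.close_job())"
```

```text
the job is handed in; nothing more can be done
None
```

The job is handed in at about 21 s: the carousel is turned onto the pin, its hub is pressed down to the stop, and the start button was then pressed fully in and released; the five bystanders I re-measured have not moved, and the reagent bottle was not re-found in that final check.

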